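# Monthly test of the hallway residual-current safety box

## Robot

A 6-joint arm with a two-finger parallel gripper is mounted at the origin on the work surface. World frame = base frame: x ahead of the robot, y to its left, z up, the work surface at z = 0. Lengths are in m, angles in rad, forces in N, time in s.
With the tool pointing down it reaches from about 0.35 to 0.95 m from the base axis. Payload 17.4 kg.
Tool frame: the origin (TCP) lies at the very end of the fingers, on their centre line; the grasp point (between the pads) lies 19 mm behind it; z points along the fingers, y is the line along which they close (so a half turn about z gives the same grasp; the last joint's range is limited). The gripper opens to 93 mm and grips with 3 to 60 N. Pads are 15 mm wide; open, the fingers measure 128 mm over their backs; the gripper's body (75 mm by 188 mm) begins 65 mm behind the grasp point.
Start: joints at [1.194, 0.116, 1.442, -0, 1.584, -0.038], TCP at [0.224, 0.637, 0.219] pointing down, gripper open.
Joint ranges: [-2.83, 2.83], [-0.83, 2.19], [0.07, 2.5], [-1.14, 4.28], [0.01, 3], [-2.97, 2.97]. Speed limits (rad/s): [1.89, 1.89, 2.22, 3.14, 3.14, 3.14].

## Interface

Orientations are given as a unit quaternion [x, y, z, w].
In Python, from station import robot, solve_ik, readout, get_image, camera_model gives the robot as it stands. Calls block until the motion is done:
- robot.move_to(position, orientation): joint-space move of the TCP to a pose.
- robot.move_linear(position, attitude=None, velocity=0.15, max_force=None): straight line of the TCP; attitude=None keeps the orientation; velocity is the mean speed in m/s. With max_force (N) it stops when the force on the tool has changed by that much, and returns True; else False.
- robot.move_j(angles): joint-space move.
- robot.command_gripper(opening, strength=None): opening from 0.0 (shut) to 1.0 (fully open); strength is the grip in N (None keeps the last); returns when the fingers have stopped.
- robot.pause(seconds).
- solve_ik(position, orientation): joint angles nearest the present ones, or None.
- readout.get_state(): the state.
- get_image(name): name is "scene" or "top" or "wrist"; returns the picture (480x640x3 uint8, red, green, blue); there is no depth.
- camera_model(name): a dict with "mtx" (3x3 intrinsics, pixels), "extrinsics" (4x4, takes a point from camera to world coordinates). Camera axes: x right, y up, looking along -z (the intrinsics and any distortion apply to the point x, -y, -z); pixel columns grow to the right and rows downward; lengths in m; the calibration is good to about 2 mm. A picture is of the moment at which its call begins: read the wrist's pose just before it. camera_model takes no time and is no camera call; for the wrist camera it gives the pose at the moment of the call.
A pose or a line that the arm cannot do raises robot.MotionError and nothing moves.
- robot.close_job(): hands the job in; it is judged then, once.
The state is a dict: "t": time; "joint_pos": joint angles; "dq": joint speeds; "tau": joint torques, N m; "tool_pos": TCP position; "tool_rot": TCP orientation; "force": force on the tool from outside, world axes, zero at the start; "wrist_torque": the same for the moment, N m; "width": opening from 0.0 (shut) to 1.0 (fully open); "finger_force": force on a finger pad.
Only numpy, scipy, OpenCV 4.12 (cv2) and the standard library are available. Lean on these libraries where they do the work, as an engineer would, in place of code of your own. Each camera call takes 0.05 s, during which the arm holds its last target. There are 200 camera calls.

## Task

Test the hallway safety box: press the test button so that the lever drops, then lift the lever back up until it stays up by itself with the button out again. Finally swing the clear cover fully down over the panel without slamming it, and leave the other things on the console where they are.

Things in the scene. Friction and masses are not known exactly. Their poses are not given: they have to be found in the camera images.
- unit: White fixed wedge box, 280 wide (y), 178 deep (x), 123 mm high at the back. Origin: on the console top; z up. x runs from its low edge to its tall back (yaw 1.2 to 2.15: the panel looks to the robot's right). Panel slopes 32 deg, from x -95 z 30 to x 53 z 123 mm: normal n=(-sin32,0,cos32), up-slope u=(cos32,0,sin32). The open cover roofs it: come in tilted, along -n.
- button_top (a point): End face centre of the only push button: black, round, 32 mm across, at unit y -65 mm on the panel, farther from the robot than the lever, in a white collar 46 mm across; stands 20 mm off the panel, 13 mm off the collar. Pressed straight in along -n.
- button (a joint): Travel of the test button, m: 0 out, 0.009 fully in. Spring return, 2 N to start, 5.6 N fully in; at about 0.006 to 0.007 it frees the lever.
- lever_tip (a point): Middle of the rounded end bar (14 mm thick, 70 mm wide along y) of the black paddle lever on the panel, nearer the robot than the button, 38 mm from the pivot; paddle 10 mm thick. Moves with the lever. Up: leans 20 deg up-slope from n; dropped: 37 deg down-slope from n.
- lever_pivot (a point): Middle of the lever's hinge axis, in the panel's surface 85 mm up the slope from its front edge, at unit y +55 mm; the axis runs along the unit's y.
- lever (a joint): Lever angle, rad: 0 up, held by the catch (rests 0 to 0.05); 1.0 dropped; stop at -0.15. A spring drives it down. To set: push it up-slope to the stop and let go (a closed fingertip on its down-slope side, 25 mm off the panel, does it with under 10 N); the catch snaps in as it passes 0, moving the button in and out on the way.
- cover_hinge (a point): Middle of the cover's hinge axis, along the unit's y, 50 mm above the panel (along n) at the upper end of the slope. Posts 16 x 18 mm, 50 mm high, carry it at unit y -128 and +128 mm.
- cover_edge (a point): Middle of the free edge, outer face, of the clear cover, 170 mm from the hinge axis. Pane 280 mm wide, 4 mm thick (inner face in line with the hinge axis), 30 mm side flanges and 16 mm front lip on the inner side, white strip at the free edge. Moves with the cover.
- cover (a joint): Cover angle, rad: 0 shut (pane parallel to the panel, 50 mm over it); starts at 1.7 to 1.95, standing open and leaning 10 to 25 deg from vertical over the panel. A stiff hinge holds it where it is left; 2 to 4 N near the free edge moves it. Shut it by pushing its outer (back) face towards the unit's -x, then down along the arc.
- organizer: Bystander: white drawer organizer with a pull-out tray, 160 x 120 x 90 mm, fixed, behind the box. Origin: centre of underside.
- keys: Bystander: three aluminium keys on a ring, about 75 mm long, lying in front of or behind the box. Origin: centre of the ring.
- dish: Bystander: dark blue ceramic dish, 110 mm across, 35 mm high, behind or in front of the box. Origin: centre of underside.
- remote: Bystander: grey remote control, 170 x 45 x 18 mm, lying beside the box on the side away from the robot. Origin: centre of underside.
- organizer_drawer0 (a joint): Pull-out tray of the organizer, m: 0 shut. Stays shut.

How it is judged:
By the outcome, as a careful person would: the job done as asked, in the order asked, and still so for the second after the job is handed in, with the robot touching nothing.
It also fails if it takes over 54 s, if anything falls off the work surface, if the arm or the gripper's body presses on something with over 40 N, if the wrist force passes 120 N, or if a joint passes its speed limit or range.

## Working session

There is one attempt and no reset: what is moved stays moved. The work goes in short steps, each a Python script; the robot and the scene stay as the last script left them, time stands still between calls to the robot, and variables do not carry over. Pictures are saved under pics/ and viewed, at most 11 in all, crops included, and the job is handed in when it is done.

```bash
ls; mkdir -p pics
python3 - <<'E'
from station import *
import cv2,numpy as np
for n in("scene","top"):
    cv2.imwrite(f"pics/{n}0.png",get_image(n)[:,:,::-1]); m=camera_model(n); print(n,{k:np.round(v,4).tolist() if not isinstance(v,str) else v for k,v in m.items()})
print(readout.get_state())
E
```

```text
pics
scene {'mtx': [[507.0799, 0.0, 320.0929], [0.0, 507.0799, 246.9028], [0.0, 0.0, 1.0]], 'extrinsics': [[0.4062, -0.8147, 0.4138, 1.0267], [0.9138, 0.3582, -0.1916, -0.1204], [0.0079, 0.456, 0.89, 0.985], [0.0, 0.0, 0.0, 1.0]]}
top {'mtx': [[450.3943, 0.0, 325.9499], [0.0, 450.3943, 235.7911], [0.0, 0.0, 1.0]], 'extrinsics': [[0.021, 0.9994, -0.0263, 0.5743], [-0.9998, 0.0209, -0.0013, 0.0466], [-0.0007, 0.0263, 0.9997, 0.9242], [0.0, 0.0, 0.0, 1.0]]}
{'t': 0.1, 'joint_pos': array([ 1.19420205e+00,  1.16429125e-01,  1.44219289e+00, -7.96291645e-06,
        1.58399946e+00, -3.78077855e-02]), 'dq': array([ 0.00077073, -0.00128006, -0.00201001,  0.00087155,  0.00266891,
       -0.00158756]), 'tau': array([ 2.08848804e-03, -7.22894096e+01, -6.23861361e+01,  7.81371212e-02,
        2.28244654e-02, -3.93912683e-05]), 'tool_pos': array([0.22427986, 0.63645668, 0.21798846]), 'tool_rot': array([ 1.68584337e-01,  9.85687099e-01, -5.04227267e-04, -1.01929522e-04]), 'force': array([ 0.69372362, -0.48300087, -0.16647805]), 'wrist_torque': array([-0.00753674,  0.04228689, -0.00011943]), 'finger_force': 0.0, 'width': 1.0015051232806906}
```

View pics/scene0.png

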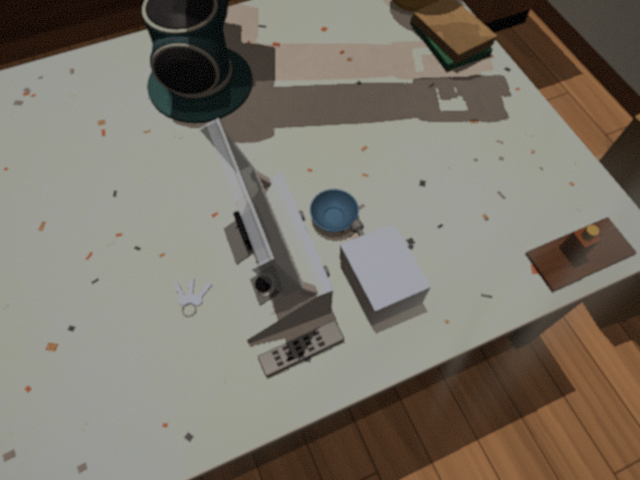

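View pics/top0.png

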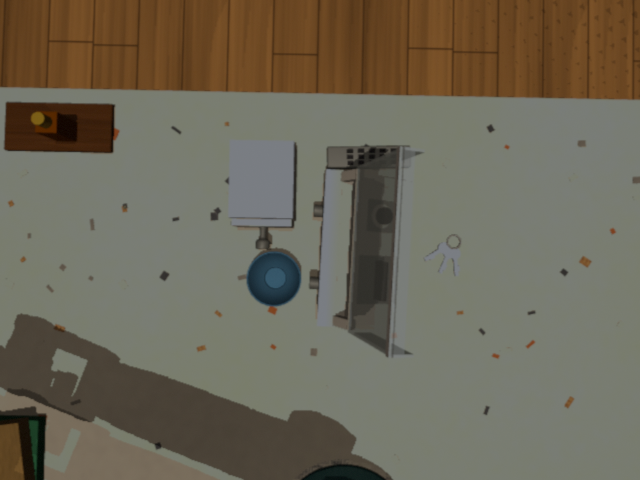

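Run:
```python
import cv2,numpy as np
g=lambda a:(255*(a/255.)**.6).astype('uint8')
a=g(cv2.imread("pics/top0.png"))[135:365,300:440]; cv2.imwrite("pics/topc.png",cv2.rotate(cv2.resize(a,None,fx=3.4,fy=3.4,interpolation=2),cv2.ROTATE_90_COUNTERCLOCKWISE)[:600,:800])
a=g(cv2.imread("pics/scene0.png"))[110:380,190:360]; cv2.imwrite("pics/scenec.png",cv2.resize(a,None,fx=2.2,fy=2.2,interpolation=2)[:600])
```

```text
(no output)
```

View pics/topc.png

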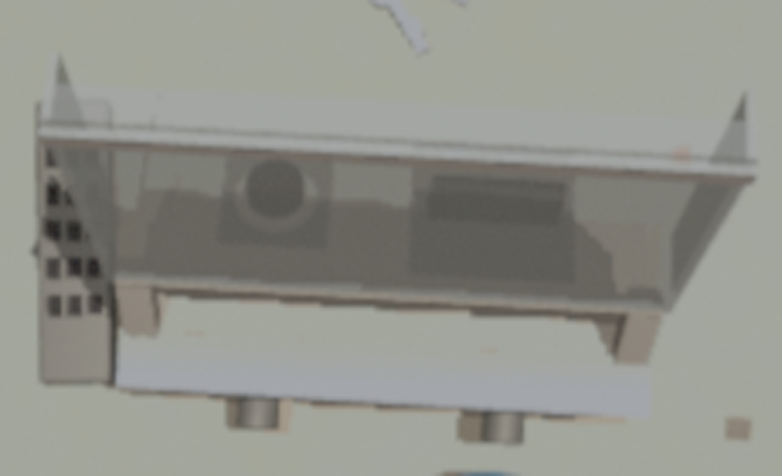

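View pics/scenec.png

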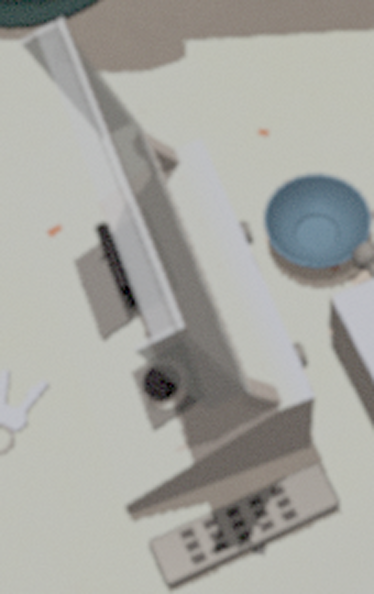

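```bash
cat > h.py <<'E'
from station import *
import numpy as np
from scipy.spatial.transform import Rotation as R
def ray(n,p,m=None):
    m=m or camera_model(n);E=np.array(m["extrinsics"]);K=np.array(m["mtx"])
    d=np.linalg.solve(K,[p[0],p[1],1]);d=E[:3,:3]@[d[0],-d[1],-d[2]]
    return E[:3,3],d/np.linalg.norm(d)
def tri(rs):
    A=sum(np.eye(3)-np.outer(d,d) for o,d in rs);b=sum((np.eye(3)-np.outer(d,d))@o for o,d in rs)
    x=np.linalg.solve(A,b);return x,max(np.linalg.norm(np.cross(x-o,d)) for o,d in rs)
def onz(r,z): o,d=r;return o+d*(z-o[2])/d[2]
T=lambda X,Y:ray("top",(300+(475-Y)/3.4,135+X/3.4))
S=lambda X,Y:ray("scene",(190+X/2.2,110+Y/2.2))
E
python3 - <<'E'
from h import *
np.set_printoptions(precision=4,suppress=True)
F=dict(button=((274,188),(160,384)),lev=((497,197),(117,265)),backfar=((115,387),(312,400)),backnear=((648,417),(205,145)),
 edgefar=((40,131),(183,330)),edgenear=((752,168),(65,20)))
P={}
for k,(t,s) in F.items():
    P[k],e=tri([T(*t),S(*s)]);print(k,P[k],e)
b0,b1=onz(T(115,387),.123),onz(T(648,417),.123)
print(b0,b1,np.linalg.norm(b1-b0))
yd=b1-b0;yaw=np.arctan2(-yd[0],yd[1]);print("yaw",yaw)
e=P['edgenear']-P['edgefar'];print(np.arctan2(-e[0],e[1]),np.linalg.norm(e))
E
```

```text
button [ 0.6368 -0.0606  0.0822] 0.0004283996533504236
lev [ 0.5152 -0.0557  0.0927] 0.0012608995907321494
backfar [0.7162 0.0496 0.115 ] 0.0007108377268851685
backnear [0.4346 0.0628 0.1085] 0.00280259719349665
edgefar [ 0.7117 -0.0498  0.3251] 0.001030434748725697
edgenear [ 0.4351 -0.0378  0.33  ] 0.0026811146137743435
[0.7151 0.0502 0.123 ] [0.4361 0.06   0.123 ] 0.279146838042021
yaw 1.5357753523681594
1.5273523284580723 0.27686201452245707
```

Run:
```python
from h import *
np.set_printoptions(precision=4,suppress=True)
for n,t,s in (("ring",(454,241),(189.5,310)),("speck",(313.5,352),(310,170)),):
    print(n,*tri([ray("top",t),ray("scene",s)]),onz(ray("top",t),0),onz(ray("scene",s),0))
a=camera_model("wrist");print(a);s=readout.get_state();print(R.from_quat(s['tool_rot']).as_matrix(),s['t'])
```

```text
ring [ 0.594  -0.2132  0.002 ] 0.0014438038177693841 [ 0.5935 -0.2152  0.    ] [ 0.5938 -0.2121  0.    ]
speck [0.3985 0.1    0.0729] 0.039191400869838744 [0.3611 0.0681 0.    ] [ 0.3723  0.1529 -0.    ]
{'mtx': array([[347.3989,   0.    , 316.709 ],
       [  0.    , 347.3989, 242.9959],
       [  0.    ,   0.    ,   1.    ]]), 'extrinsics': array([[ 0.3319, -0.9112, -0.2441,  0.1574],
       [ 0.9433,  0.3203,  0.0867,  0.6599],
       [-0.0008, -0.259 ,  0.9659,  0.385 ],
       [ 0.    ,  0.    ,  0.    ,  1.    ]])}
[[-0.9432  0.3323 -0.0004]
 [ 0.3323  0.9432 -0.001 ]
 [ 0.     -0.001  -1.    ]] 0.1
```

```bash
cat >> h.py <<'E'
yaw=1.532;O=np.array([.5724,-.0278,0.])
c,s_=np.cos(np.radians(32)),np.sin(np.radians(32))
def Rz(): return R.from_euler('z',yaw).as_matrix()
def W(p): return O+Rz()@np.asarray(p)
def toU(p): return Rz().T@(np.asarray(p)-O)
def P(s,y,h): return W([-.095+s*c-h*s_,y,.030+s*s_+h*c])   # panel coords
def panel(p):
    x,y,z=toU(p);x+=.095;z-=.03;return np.array([x*c+z*s_,y,-x*s_+z*c])
def att(tilt=32,flip=False):   # tool z leaning tilt deg from down towards unit +x; tool y = unit y
    t=np.radians(tilt);z=np.array([np.sin(t),0,-np.cos(t)]);y=np.array([0,1.,0]);M=np.c_[np.cross(y,z),y,z]
    if flip: M[:,:2]*=-1
    return R.from_matrix(Rz()@M).as_quat()
E
python3 - <<'E'
from h import *
np.set_printoptions(precision=3,suppress=True)
for f in(0,1):
    print(solve_ik(P(.07,0,.15),att(32,f)),solve_ik(P(.085,-.065,.02),att(32,f)),solve_ik([.3,-.3,.5],att(32,f)),solve_ik([.32,.3,.55],att(0,f)))
E
```

```text
[-0.535  0.064  1.612  0.492  1.734  2.661] [-0.38   0.197  1.636  0.524  1.521  2.717] [-1.049 -0.128  1.305  0.432  2.404  2.389] [ 0.695 -0.276  1.266 -0.     2.152 -2.408]
[-0.535  0.064  1.612  0.492  1.734 -0.481] [-0.38   0.197  1.636  0.524  1.521 -0.425] [-1.049 -0.128  1.305  0.432  2.404 -0.753] [ 0.695 -0.276  1.266 -0.     2.152  0.734]
```

```bash
cat > v.py <<'E'
from h import *
import cv2
def wshot(n,crop=True):
    m=camera_model("wrist");im=get_image("wrist");cv2.imwrite(f"pics/{n}.png",(255*(im[:,:,::-1]/255.)**.6).astype('uint8'));np.savez(f"pics/{n}.npz",**{k:np.array(m[k]) for k in("mtx","extrinsics")})
def wray(n,p): 
    m=np.load(f"pics/{n}.npz");return ray(None,p,dict(mtx=m["mtx"],extrinsics=m["extrinsics"]))
E
python3 - <<'E'
from v import *
q=solve_ik([.3,.3,.55],att(0,1)); 
robot.move_j([.695,-.35,1.2,0,2.1,0.5])
print(readout.get_state()['tool_pos'])
robot.command_gripper(0.0,20)
robot.move_j([-.95,-.128,1.305,.432,2.404,2.389])
print(readout.get_state()['tool_pos'])
robot.move_to(P(.06,-.02,.17),att(32))
robot.pause(.2)
wshot("w1"); s=readout.get_state();print(s['t'],s['tool_pos'],s['force'])
robot.move_to(P(.06,.04,.17),att(32));robot.pause(.2);wshot("w2");print(readout.get_state()['t'])
E
```

```text
[0.30647906 0.28914658 0.61959297]
[ 0.32852477 -0.26831426  0.50024462]
7.575 [ 0.58712306 -0.16314045  0.20657086] [ 0.20115657 -0.31476894  1.69452579]
8.175
```

View pics/w1.png

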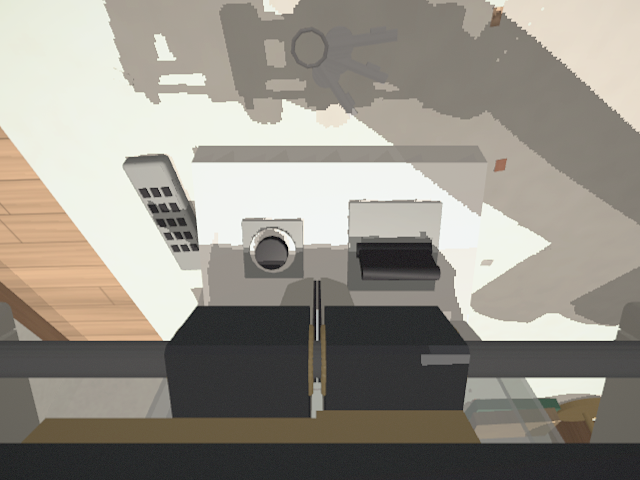

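View pics/w2.png

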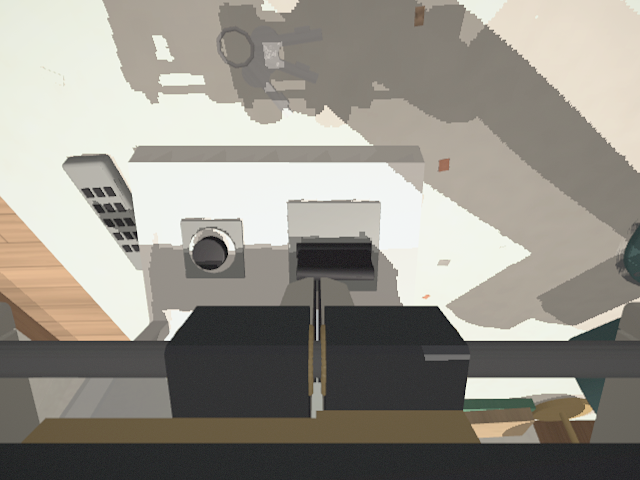

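Run:
```python
from v import *
np.set_printoptions(precision=4,suppress=True)
def pl(r,h):  # intersect with plane panel-h
    o,d=r;a=panel(o)[2];b=panel(o+d)[2];return o+d*(h-a)/(b-a)
for n,L,Rr,box in(("w1",(192,162),(486,162),(245,225,300,275)),("w2",(130,162),(424,162),(183,225,238,275))):
    a,b=[onz(wray(n,p),.03) for p in(L,Rr)];m=(a+b)/2;e=b-a
    y=np.arctan2(-e[0],e[1]);print(n,a,b,np.linalg.norm(e),"yaw",y,"unit mid",toU(m))
    g=cv2.imread(f"pics/{n}.png",0);x0,y0,x1,y1=box
    k=(g[y0:y1,x0:x1]<95).astype('uint8');N,l,st,cc=cv2.connectedComponentsWithStats(k);i=1+np.argmax(st[1:,4]);print(st[i],cc[i]+[x0,y0])
    p=np.array([st[i,0]+x0+st[i,2]/2,st[i,1]+y0+st[i,3]/2]);
    print("button panel coords",panel(pl(wray(n,p),.02)), "collar pl0.007", panel(pl(wray(n,(272 if n=="w1" else 211,249)),.007)))
    x0,y0,x1,y1=(340,235,460,290) if n=="w1" else (280,230,400,285)
    k=(g[y0:y1,x0:x1]<95).astype('uint8');N,l,st,cc=cv2.connectedComponentsWithStats(k);i=1+np.argmax(st[1:,4]);print("lever",st[i],cc[i]+[x0,y0])
    q=np.array([cc[i][0]+x0,st[i,1]+y0+10.]);print("lev top edge",panel(pl(wray(n,q),.0357)))
```

```text
w1 [ 0.7075 -0.1287  0.03  ] [ 0.4292 -0.1179  0.03  ] 0.2785958544297976 yaw 1.5319808368744219 unit mid [-0.0956  0.0003  0.03  ]
[ 10  11  33  34 593] [269.0708 252.4384]
button panel coords [ 0.0836 -0.064   0.02  ] collar pl0.007 [ 0.0834 -0.0651  0.007 ]
lever [  16    3   84   43 2942] [396.6543 260.739 ]
lev top edge [0.0742 0.0516 0.0357]
w2 [ 0.7061 -0.1285  0.03  ] [ 0.4286 -0.1177  0.03  ] 0.27778815508300636 yaw 1.5322339543178456 unit mid [-0.0954  0.0013  0.03  ]
[ 10  11  35  34 908] [209.6278 252.598 ]
button panel coords [ 0.0834 -0.0624  0.02  ] collar pl0.007 [ 0.0832 -0.0657  0.007 ]
lever [  16   11   79   44 2884] [334.2583 260.5936]
lev top edge [0.0768 0.0547 0.0357]
```

Run:
```python
from v import *
np.set_printoptions(precision=4,suppress=True)
A=att(32)
def F(): s=readout.get_state();return panel(s['tool_pos']),s['force'],s['t']
robot.move_to(P(.084,-.065,.06),A)
print(robot.move_linear(P(.084,-.065,.030),A,.06),F())
print(robot.move_linear(P(.084,-.065,.008),A,.025,max_force=11),F())
robot.pause(.2);print(F())
robot.move_linear(P(.084,-.065,.06),A,.1)
robot.move_to(P(.05,-.04,.17),A);robot.pause(.2);wshot("w3");print(F())
```

```text
False (array([ 0.0841, -0.065 ,  0.03  ]), array([-0.6194, -0.2192,  1.0216]), 9.4917)
True (array([ 0.084 , -0.0651,  0.0116]), array([-0.8521, -1.9602,  5.0078]), 10.2167)
(array([ 0.0839, -0.0651,  0.0115]), array([-1.6565, -3.7628,  7.5585]), 10.4167)
(array([ 0.0503, -0.0399,  0.1686]), array([0.218 , 0.6694, 0.4363]), 11.85)
```

View pics/w3.png

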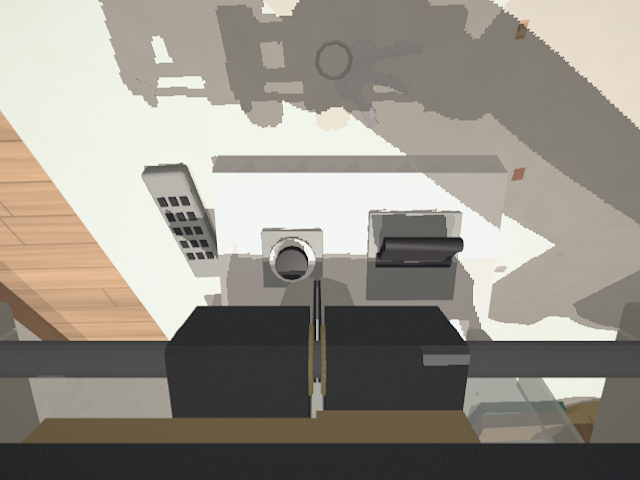

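Run:
```python
from v import *
np.set_printoptions(precision=4,suppress=True)
A=att(32)
def F(): s=readout.get_state();return panel(s['tool_pos']),s['force'],s['t']
robot.move_to(P(.028,.055,.07),A)
print(robot.move_linear(P(.028,.055,.022),A,.08,max_force=10),F())
for s,v in((.07,.05),(.082,.03),(.095,.025)):
    r=robot.move_linear(P(s,.055,.022),A,v,max_force=16);print(r,F())
    if r:break
robot.pause(.2);print(F())
robot.move_linear(P(.05,.055,.022),A,.06)
robot.move_linear(P(.045,.055,.07),A,.12)
robot.move_to(P(.05,-.04,.17),A);robot.pause(.2);wshot("w4");print(F())
```

```text
False (array([0.0281, 0.0549, 0.0222]), array([ 0.4283, -0.7964,  0.1549]), 13.2167)
False (array([0.07  , 0.0548, 0.0225]), array([ 0.0898, -6.9082,  1.1215]), 14.2083)
False (array([0.0821, 0.055 , 0.022 ]), array([ 1.4921, -4.6114, -1.9882]), 14.7583)
True (array([0.0825, 0.0551, 0.0218]), array([  1.595 , -10.3096,  -1.1864]), 15.0333)
(array([0.0824, 0.055 , 0.0219]), array([ 1.8731, -8.9335, -1.2095]), 15.2333)
(array([ 0.0501, -0.0392,  0.1691]), array([-0.4416,  0.1141,  0.2181]), 17.3417)
```

View pics/w4.png

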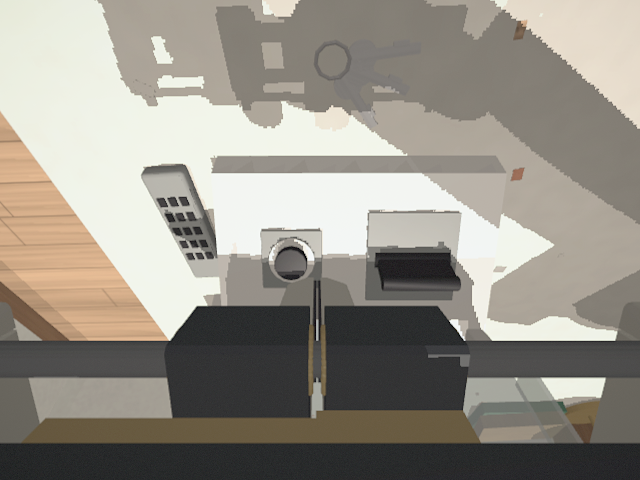

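```bash
cat > cov.py <<'E'
from v import *
np.set_printoptions(precision=3,suppress=True)
H=np.array([.1746,.050])
def pose(a,r=.145,gap=0.,y=0.,tilts=(20,0)):
    f=min(max(a/1.8,0),1);tl=tilts[0]*(1-f)+tilts[1]*f
    q=att(tl);X=(Rz().T@R.from_quat(q).as_matrix())[:,0]
    m=np.array([np.sin(a),np.cos(a)]);d=np.array([-np.cos(a),np.sin(a)])
    mu=np.array([m[0]*c-m[1]*s_,0,m[0]*s_+m[1]*c])
    p=H+r*d+m*(.004+.0075*abs(X@mu)+gap);return P(p[0],y,p[1]),q
def F(): s=readout.get_state();return panel(s['tool_pos']),s['force'],s['t']
E
python3 - <<'E'
from cov import *
e=panel((np.array([.7117,-.0498,.3251])+[.4351,-.0378,.33])/2);d=e[[0,2]]-H;print("cover a",np.arctan2(d[1],-d[0]),np.linalg.norm(d))
for a in(2.0,1.5,1,.5,0):
    p,q=pose(a);print(a,p,solve_ik(p,q))
p,q=pose(2.1,gap=.02);print(p,solve_ik(p,q),solve_ik(p+[0,0,.2],q),solve_ik([.55,-.15,.5],att(20)))
E
```

```text
cover a 1.873550345049648 0.16809110706626748
2.0 [ 0.573 -0.009  0.31 ] None
1.5 [ 0.57  -0.078  0.288] None
1 [ 0.568 -0.129  0.234] [-0.343 -0.065  1.606  0.148  1.646  2.845]
0.5 [ 0.568 -0.146  0.162] [-0.416 -0.006  1.677  0.234  1.566  2.752]
0 [ 0.569 -0.127  0.093] [-0.429  0.051  1.748  0.323  1.485  2.7  ]
[0.574 0.026 0.311] None None [-0.477  0.009  1.128  0.373  2.125  2.882]
```

```bash
sed -i 's/q=att(tl)/q=att(tl,True)/' cov.py
python3 - <<'E'
from cov import *
st=pose(1.87,gap=.045)
J=[solve_ik(*pose(a)) for a in(2.0,1.5,1,.5,0)]+[solve_ik(*st),solve_ik(st[0]+[0,0,.18],st[1]),solve_ik([.5,-.2,.5],att(20,True))]
for j in J: print(j)
if all(j is not None for j in J):
    robot.move_linear(P(.03,-.02,.30),att(32),.25);print(F())
    robot.move_j(J[-1]);print(F())
    robot.move_j(J[-2]);robot.move_linear(st[0],st[1],.12);robot.pause(.1);print(F())
    print(robot.move_linear(*pose(1.87,gap=.01),.05,max_force=6),F())
    import cv2
    cv2.imwrite("pics/s2.png",(255*(get_image("scene")[60:400,130:430,::-1]/255.)**.6).astype('uint8'))
E
```

```text
[-0.059 -0.115  1.526 -0.     1.73  -0.021]
[-0.211 -0.106  1.553  0.058  1.704 -0.165]
[-0.343 -0.065  1.606  0.148  1.646 -0.297]
[-0.416 -0.006  1.677  0.234  1.566 -0.389]
[-0.429  0.051  1.748  0.323  1.485 -0.442]
[-0.017 -0.112  1.508 -0.     1.745  0.022]
[-0.017 -0.038  1.144 -0.     2.035  0.022]
[-0.593 -0.035  1.172  0.358  2.163 -0.376]
(array([ 0.03 , -0.02 ,  0.299]), array([-0.243,  0.328, -0.603]), 18.025)
(array([0.181, 0.066, 0.441]), array([ 0.827, -0.201,  0.755]), 20.5667)
(array([ 0.271, -0.   ,  0.172]), array([0.137, 0.01 , 0.082]), 23.25)
False (array([ 0.238, -0.   ,  0.182]), array([-0.021,  0.516,  0.521]), 24.1)
```

View pics/s2.png

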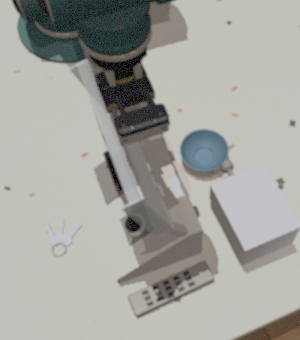

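Run:
```python
from cov import *
for a in np.r_[np.arange(1.75,.2,-.2),.15]:
    r=robot.move_linear(*pose(a),.075,max_force=20);f=F();print(round(a,2),r,*f)
    if r:break
else:
    for a in(.07,0,-.03):
        r=robot.move_linear(*pose(a),.025,max_force=10);print(a,r,*F())
        if r:break
    cv2.imwrite("pics/s3.png",(255*(get_image("scene")[60:400,130:430,::-1]/255.)**.6).astype('uint8'))
```

```text
1.75 False [0.211 0.    0.191] [ 0.69   0.579 -0.389] 24.6667
1.55 False [0.182 0.    0.195] [-0.728  0.261  0.075] 25.2083
1.35 False [0.152 0.    0.194] [ 0.45   0.358 -0.438] 25.7583
1.15 False [0.123 0.    0.186] [-0.941  0.453  0.462] 26.3083
0.95 False [0.096 0.    0.172] [-0.375 -0.811  0.54 ] 26.8583
0.75 False [0.073 0.    0.154] [ 0.27   0.178 -0.464] 27.4083
0.55 False [0.054 0.    0.13 ] [0.612 0.538 0.046] 27.9583
0.35 False [0.04  0.    0.104] [ 0.466  0.147 -0.036] 28.5083
0.15 False [0.032 0.    0.076] [ 0.108 -1.129 -0.813] 29.0417
0.07 False [0.03  0.    0.065] [-1.001 -0.668  0.849] 29.6333
0 True [ 0.03  -0.     0.056] [-1.306 -2.051  6.4  ] 30.0583
```

View pics/s3.png

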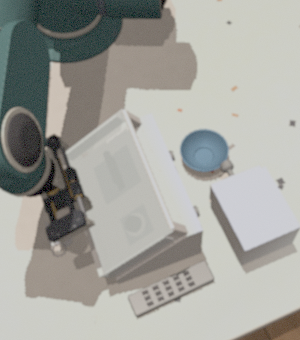

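Run:
```python
from cov import *
print(robot.move_linear(*pose(-.04),.02,max_force=12),*F())
robot.pause(.2);print(*F())
p,q=pose(0,gap=.12);robot.move_linear(p,q,.12)
robot.move_j([-.75,-.1,1.3,.35,1.9,-.44]);robot.pause(.3);print(*F())
t=get_image("top")[125:365,290:490,::-1];s=get_image("scene")[130:370,160:360,::-1]
cv2.imwrite("pics/f.png",(255*(cv2.resize(np.hstack([t,s]),None,fx=2,fy=2,interpolation=2)/255.)**.6).astype('uint8'))
```

```text
True [ 0.03  -0.     0.056] [-4.783 -3.21   8.907] 30.3167
[ 0.03  -0.     0.056] [-2.803 -2.688 10.396] 30.5167
[0.077 0.062 0.456] [ 1.029 -0.109 -0.204] 33.0917
```

View pics/f.png

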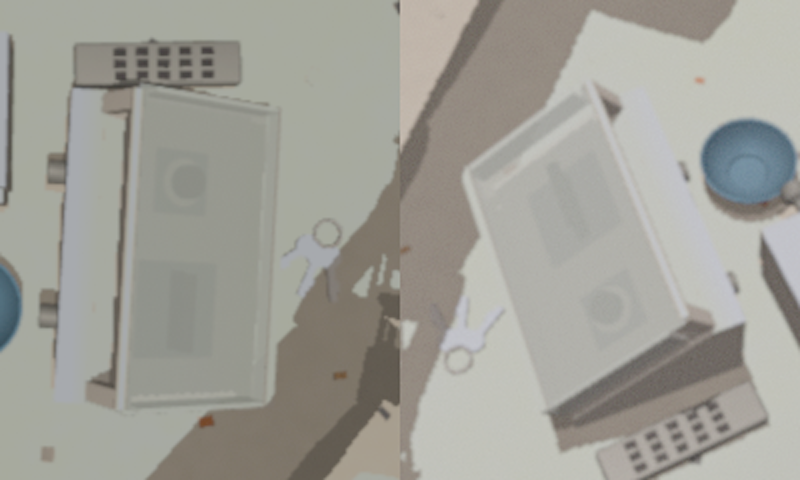

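```bash
python3 -c "
from station import *
print(robot.close_job())"
```

```text
the job is handed in; nothing more can be done
None
```

I pressed the test button and the lever dropped. I then lifted the lever until it stayed up with the button out, swung the clear cover gently shut, and handed the job in at about 33 s. The last pictures show the cover down and the other things where they were; the hand-in gave no verdict.

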